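Open the nardi board for a game over tea

ROBOT

A 6-joint arm with a two-finger parallel gripper is mounted at the origin on the work surface. World frame = base frame: x ahead of the robot, y to its left, z up, the work surface at z = 0. Lengths are in m, angles in rad, forces in N, time in s.
With the tool pointing down it reaches from about 0.25 to 0.725 m from the base axis. Payload 4 kg.
Tool frame: the origin (TCP) lies between the finger pads; the fingertips stand 17 mm ahead of it and the grasp point (between the pads) lies 2 mm behind it; z points along the fingers, x is the direction in which the jaws open and shut, and the axes are right-handed (so a half turn about z gives the same grasp; the last joint's range is limited). The gripper opens to 85 mm and grips with 20 to 120 N. Pads are 22 mm wide; open, the fingers measure 114 mm over their backs; the gripper's body (76 mm by 85 mm) begins 54 mm behind the grasp point. The pads swing forward as they close: fully open they stand 13 mm farther back than shut.
Start: joints at [-1.277, 0.241, 0.005, 1.335, 0, 1.571], TCP at [0.145, -0.479, 0.217] pointing down, gripper open.
Joint ranges: [-2.72, 2.72], [-1.05, 1.87], [-1.09, 1.28], [-1.99, 2.15], [-1.42, 1.44], [-3.14, 3.14]. Speed limits (rad/s): [2.79, 2.79, 3.14, 3.14, 3.14, 3.14].

INTERFACE

Orientations are given as a unit quaternion [x, y, z, w].
In Python, from workcell import telemetry, cams, workorder gives the robot as it stands. The module is installed in compiled form; this text tells all that it offers.
- The arm moves only by the tool apply_moves, never from a script. Its argument "moves" is a list that holds one entry, the list of rows, each a list of 4 numbers: the shift along the tool's x, y, z in mm, then the turn about the tool's z in degrees. A call has exactly 10 rows; each row shifts and turns the pose as measured when the row begins, along the tool's axes as they then stand; what a row does not reach is not made up. A row lasts 1/10 s, in which the tool goes at most 50 mm and 8.59 degrees, less where a joint would pass 70% of its speed; a pose out of reach is approached as far as the arm can. A call with a gripper value outside its range is refused whole. "hand" is the gripper's target within -1 to 1 (fully open at 1, half-way at 0, shut at -1), set as the call begins (left out, the last holds). The fingers move at their own pace and stop on an object; the grip force is fixed at half the most. Time passes only in rows, so rows that do not move let the fingers close, or fill a call up. It gives the time, the measured TCP pose, the force and the opening at its end, in the units of the state.
- telemetry.get_obs(): the state, without advancing time (a new reading comes with each control period).
- cams.camera(name): name is "side" or "top" or "wrist"; returns a dict with "color" (384x512x3 uint8, red, green, blue), "fovy" (degrees; the focal length in pixels is half the picture's height over the tangent of half this angle, whatever the lens; pixels are square), "cx", "cy" (the principal point, pixels), "camera_from_world" (4x4, takes a point from world to camera coordinates). Camera axes: x right, y down, z forward; pixel columns grow to the right and rows downward; lengths in m; the calibration is good to about 2 mm. A picture is of the moment at which its call begins. There is no depth.
- workorder.job_done(): hands the job in, once; it reports no verdict.
The state is a dict: "clock": time; "joint_pos": joint angles; "joint_vel": joint speeds; "tau": joint torques, N m; "eef_pos": TCP position; "tool_rot": TCP orientation; "ft_force": force on the tool from outside, world axes, zero at the start; "ft_torque": the same for the moment, N m; "grip_width": finger opening in m.
Only numpy, scipy, OpenCV 4.12 (cv2) and the standard library are available. Lean on these libraries where they do the work, as an engineer would, in place of code of your own. Each camera call takes 0.05 s, during which the arm holds its last target. There are 200 camera calls.

TASK

Open the half-open folding backgammon board for a game, using only the fingertips or the outside of the fingers: nothing is to be gripped or lifted. First push the blue sugar tin along the table, upright, until it stands about two centimetres clear of the place where the open leaf will lie; then push the raised leaf by its edge and playing side over the spine and press it down until it lies fully flat on the table on the other side, without slamming it. Leave the tea glasses and the teapot where they stand, and finish with the hand clear of everything.

Things in the scene. Friction and masses are not known exactly. Their poses are not given: they have to be found in the camera images.
- board: lower half of a small wooden folding backgammon (nardi) board, fixed to the table. Origin: on the table under mid spine (hinge). x runs along the spine, z up. It covers x -130 to +130 mm, y 0 to +150 mm, 18 mm thick. The hinge line is at y = 0, z = 18 mm, parallel to x. Opened, the leaf will lie on the table over y -150 to 0 mm, x -130 to +130 mm, its upper side 18 mm high.
- leaf (a joint): angle of the upper half (leaf), rad: 0 closed on the lower half, 1.57 upright, 3.14 open flat on the table (stop). Starts at 0.6 to 0.95. Rigid panel 260 x 150 x 18 mm, 0.3 kg; its playing side (rim 12 mm wide, 4 mm above the field) faces the lower half, looks up when open. Stiff hinge (0.4 N m friction): it stays where left, never falls by itself; 2 to 5 N at the free edge turns it.
- leaf_edge (a point): middle of the leaf's free edge, on the corner of its playing side: 150 mm from the hinge line. In the board's frame it is at x = 0, y = 150 mm times cos(angle), z = 18 mm + 150 mm times sin(angle). It moves with the leaf.
- leaf_back (a point): dark veneer panel with a red and pale diamond on the leaf's outer side (252 x 142 mm, 4 mm in from the leaf's edges, 2 mm proud), facing up at the start. Opening needs no touch on it; fingers pressed against it count as pinching the leaf. This point is its centre; it moves with the leaf.
- sugar_tin: blue square plastic sugar tin, lid shut, 96 x 96 mm, 82 mm tall, about 0.4 kg, loose, standing partly where the leaf must lie. Origin: centre of its underside, z up; sides along its x and y, within 9 degrees of the board's. A white latch 22 mm wide stands 5 mm out of its -x side near the top. Too wide to grip. Its way along the board's -y is free for at least 90 mm.
- glass1: tea glass in an aluminium holder, one of three alike: 72 mm wide and 104 mm tall, with a wire handle reaching 61 mm from its axis along its own +y; loose, 0.25 kg. Origin: centre of its underside, z up. A bystander, to be left where it is.
- glass2: tea glass in an aluminium holder, one of three alike: 72 mm wide and 104 mm tall, with a wire handle reaching 61 mm from its axis along its own +y; loose, 0.25 kg. Origin: centre of its underside, z up. A bystander, to be left where it is.
- glass3: tea glass in an aluminium holder, one of three alike: 72 mm wide and 104 mm tall, with a wire handle reaching 61 mm from its axis along its own +y; loose, 0.25 kg. Origin: centre of its underside, z up. A bystander, to be left where it is.
- teapot: white ceramic teapot, body 148 mm wide, 145 mm tall, spout reaching 118 mm from its axis along its own -y, handle 106 mm along +y; loose, 0.7 kg. Origin: centre of its underside, z up. A bystander, to be left where it is.
Not all that is in view belongs to the job. Leave any yellow look-alike of the sugar_tin alone.

How it is judged:
On the way, in this order (a step that is already met when the one before it is completed fails the run):
1. the sugar tin stands upright, clear of where the leaf will lie, before the leaf is turned ((y of sugar_tin in the frame of board below -0.203 m or x of sugar_tin in the frame of board above 0.183 m or x of sugar_tin in the frame of board below -0.183 m) and angle between sugar_tin's own z axis and vertical below 0.1 rad and height (world z) of sugar_tin below 0.006 m and value of joint leaf below 1.3 rad), for 0.2 s.
2. the leaf lies flat on the other side (value of joint leaf above 3.1 rad), for 0.2 s.
At the end, for the whole second after the job is handed in: The leaf lies flat, open beyond 3.10 rad; the sugar tin stands still and upright on the table with its centre at least 203 mm from the spine on the leaf's side (or 183 mm along the spine from its middle); glasses and teapot within 20 mm of where they were (value of joint leaf above 3.1 rad and (y of sugar_tin in the frame of board below -0.203 m or x of sugar_tin in the frame of board above 0.183 m or x of sugar_tin in the frame of board below -0.183 m) and angle between sugar_tin's own z axis and vertical below 0.1 rad and height (world z) of sugar_tin below 0.006 m and linear speed of sugar_tin below 0.01 m/s and distance of each of glass1, glass2, glass3, teapot from where it was at the start of the episode below 0.02 m); the robot touches nothing.
It fails at once if the sugar tin is lifted or tipped (height (world z) of sugar_tin above 0.012 m or angle between sugar_tin's own z axis and vertical above 0.3 rad).
It fails at once if the leaf is pinched or pulled by its outer side (more than 3 N of the fingers on it) (contact force between the fingers and leaf_c5 above 3 N).
It fails at once if the leaf is slammed down (faster than 4 rad/s over the last of its way) (value of joint leaf above 2.6 rad and velocity of joint leaf above 4 rad/s).
It fails at once if a tea glass or the teapot is moved by more than 20 mm, lifted or tipped (distance of any of glass1, glass2, glass3, teapot from where it was at the start of the episode above 0.02 m or angle between any of glass1, glass2, glass3, teapot's own z axis and vertical above 0.25 rad).
It also fails if it takes over 58 s, if anything falls off the work surface, if the arm or the gripper's body presses on something with over 40 N, if the wrist force passes 120 N, or if a joint passes its speed limit or range.

## Working session

There is one attempt and no reset: what is moved stays moved. The work goes in short steps, Python scripts to look and compute and a tool call to move; the robot and the scene stay as the last step left them, time stands still between calls to the robot, and variables do not carry over. Pictures are saved under pics/ and viewed, about 8 in all and at most 12, crops included, and the job is handed in when it is done.

Besides the shell and the picture viewer there is one more tool, called after "Request:" as name(argument=value, ...) on one line, values as JSON. apply_moves: Moves the arm, as the interface text tells. Its arguments: {"type":"object","properties":{"moves":{"type":"array"},"hand":{"type":"number"}},"required":["moves"]}

```bash
mkdir -p pics
cat > h.py <<'E'
import numpy as np, cv2, json
from workcell import telemetry, cams, workorder
def snap(n,f):
    c=cams.camera(n); cv2.imwrite(f'pics/{f}.png',c['color'][:,:,::-1])
    np.savez(f'pics/{f}.npz',**{k:c[k] for k in c}); return c
def K(c):
    f=c['color'].shape[0]/2/np.tan(np.radians(float(c['fovy']))/2); return f,float(c['cx']),float(c['cy'])
def proj(c,P):
    f,cx,cy=K(c); M=np.array(c['camera_from_world']); p=np.atleast_2d(P)@M[:3,:3].T+M[:3,3]
    return np.c_[cx+f*p[:,0]/p[:,2],cy+f*p[:,1]/p[:,2]]
def ray(c,u,v,z):
    f,cx,cy=K(c); M=np.linalg.inv(np.array(c['camera_from_world'])); d=M[:3,:3]@[(u-cx)/f,(v-cy)/f,1]; o=M[:3,3]
    return o+d*(z-o[2])/d[2]
E
python3 - <<'E'
from h import *
for n in ['top','side']:
    c=snap(n,n+'0'); print(n,c['fovy'],np.linalg.inv(np.array(c['camera_from_world'])).round(3).tolist())
a=cv2.imread('pics/top0.png');b=cv2.imread('pics/side0.png')
cv2.imwrite('pics/t1.png',cv2.resize(a,(800,600),interpolation=cv2.INTER_CUBIC))
cv2.imwrite('pics/s1.png',cv2.resize(b,(800,600),interpolation=cv2.INTER_CUBIC))
print(telemetry.get_obs())
E
```

```text
top 54.98200024412689 [[0.003, -0.998, 0.065, 0.522], [-1.0, -0.002, 0.012, -0.028], [-0.012, -0.065, -0.998, 1.164], [0.0, 0.0, 0.0, 1.0]]
side 43.88429208264167 [[0.996, -0.058, 0.074, 0.457], [-0.094, -0.655, 0.75, -1.171], [0.005, -0.754, -0.657, 1.048], [0.0, 0.0, 0.0, 1.0]]
{'clock': 0.1, 'joint_pos': array([-1.27696976e+00,  2.41364637e-01,  3.86348009e-03,  1.33518659e+00,
        9.85624433e-06,  1.57082135e+00]), 'joint_vel': array([-0.00089516, -0.00154115,  0.00363225, -0.00223729,  0.00045474,
        0.00084444]), 'tau': array([-9.13021559e-04, -3.73138547e+01,  2.53010398e+01,  1.08791786e-02,
        2.96559347e-05, -7.70425771e-06]), 'eef_pos': array([ 0.14464207, -0.47801063,  0.21649024]), 'tool_rot': array([ 8.02991841e-01, -5.95989269e-01, -7.56473500e-04, -5.67570574e-04]), 'ft_force': array([ 0.73893994, -0.00971097,  0.46236894]), 'ft_torque': array([-0.01602068,  0.00855269,  0.01102999]), 'grip_width': 0.08519734960909704}
```

View pics/t1.png

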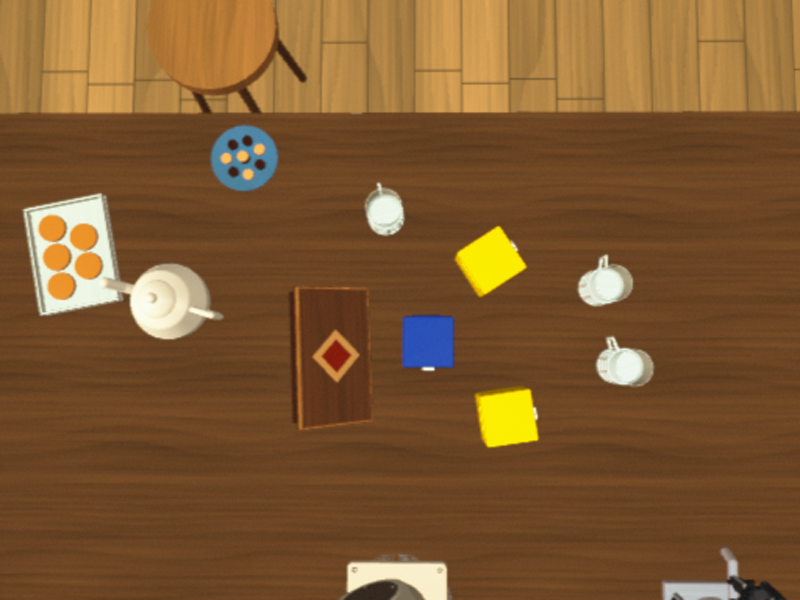

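View pics/s1.png

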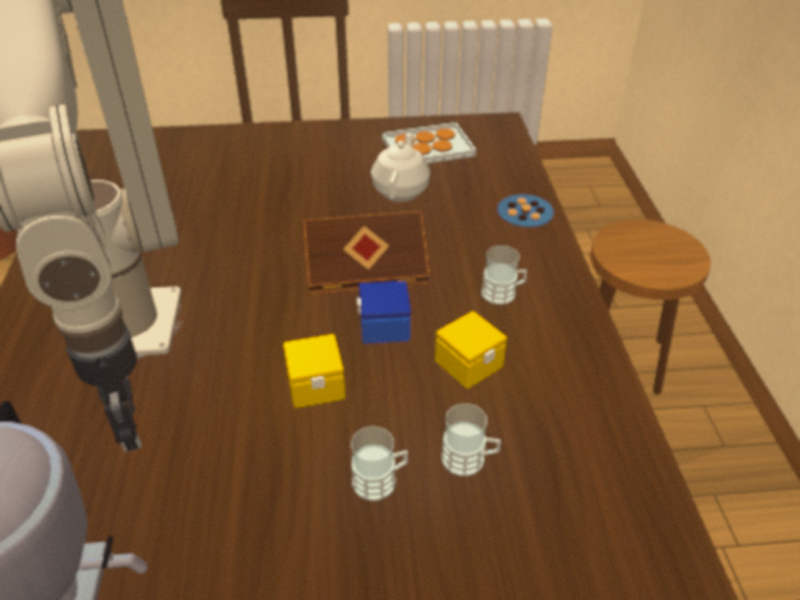

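The candidates for the tin are blue at top(428,342) and side(385,312), and yellow look-alikes at top(490,262) and top(507,418). I choose the blue one. The leaf is at top(335,357). Its spine is on the right, toward the tin, and its free edge is on the left. Next is a close crop of both views.

Run:
```python
import cv2,numpy as np
a=cv2.imread('pics/top0.png')[175:285,183:298];b=cv2.imread('pics/side0.png')[130:225,187:277]
r=lambda i:cv2.resize(i,None,fx=5,fy=5,interpolation=cv2.INTER_CUBIC)
def g(i,u0,v0):
    o=np.clip(r(i).astype(float)*1.5,0,255).astype(np.uint8)
    for u in range(-(-u0//10)*10,u0+i.shape[1],10): cv2.putText(o,str(u),((u-u0)*5,8),0,.3,(255,255,255));cv2.line(o,((u-u0)*5,0),((u-u0)*5,4),(255,255,255))
    for v in range(-(-v0//10)*10,v0+i.shape[0],10): cv2.putText(o,str(v),(0,(v-v0)*5+3),0,.3,(255,255,255))
    return o
cv2.imwrite('pics/ca.png',g(a,183,175));cv2.imwrite('pics/cb.png',g(b,187,130))
```

```text
(no output)
```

View pics/ca.png

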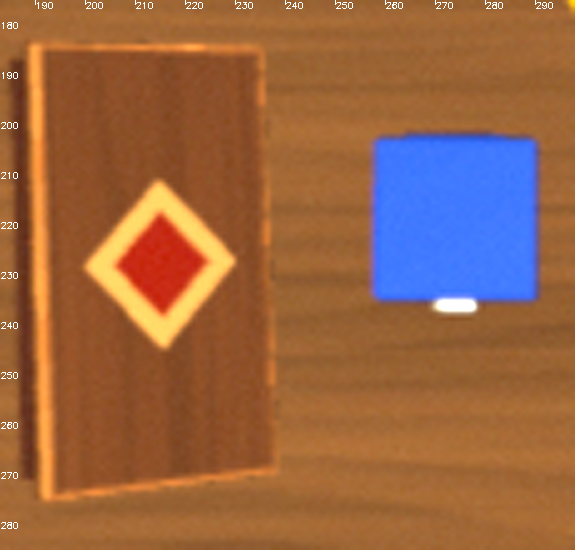

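View pics/cb.png

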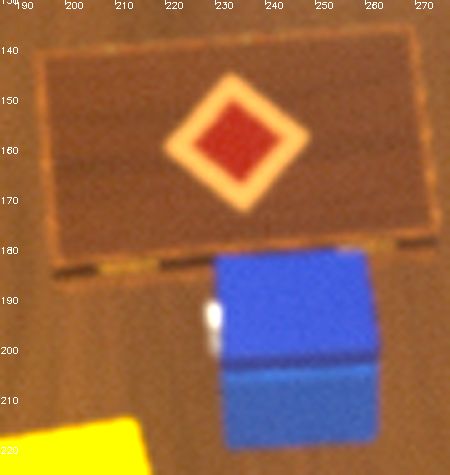

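```bash
cat > fit.py <<'E'
from h import *
from scipy.optimize import least_squares
T=dict(np.load('pics/top0.npz'));S=dict(np.load('pics/side0.npz'))
def leafpt(p,x,s,n):
    X,Y,w,a=p; y=s*np.cos(a)-n*np.sin(a); z=.018+s*np.sin(a)+n*np.cos(a)
    return [X+x*np.cos(w)-y*np.sin(w),Y+x*np.sin(w)+y*np.cos(w),z]
E
python3 - <<'E'
from fit import *
ca=lambda u,v:(183-.5+u/5+.1,175-.5+v/5+.1)
cb=lambda u,v:(187-.5+u/5+.1,130-.5+v/5+.1)
# x,s,top,side
obs=[(.126,.146,ca(45,53),cb(413,33)),(-.126,.146,ca(53,492),cb(47,57)),(.126,.004,ca(258,55),cb(432,233)),(-.126,.004,ca(273,466),cb(62,258)),(0,.075,ca(160,265),cb(236,142))]
def f(p):
    r=[]
    for x,s,t,q in obs:
        P=leafpt(p,x,s,.02); r+=list(proj(T,P)[0]-t)+list(proj(S,P)[0]-q)
    return np.array(r)
s=least_squares(f,[.5,.08,0,.8]);print(s.x.round(4),f(s.x).reshape(-1,4).round(1))
np.save('board.npy',s.x)
# tin
top=[(538,137),(373,137),(373,300),(538,300)]
print([ray(T,*ca(*q),.082).round(4).tolist() for q in top])
def tp(p,x,y,z): return [p[0]+x*np.cos(p[2])-y*np.sin(p[2]),p[1]+x*np.sin(p[2])+y*np.cos(p[2]),z]
A=[(.048,-.048),(.048,.048),(-.048,.048),(-.048,-.048)]
sd=[(380,350),(366,247),(214,255),(220,362)]
g=lambda p:np.concatenate([np.r_[proj(T,tp(p,*a,.082))[0]-ca(*q),proj(S,tp(p,*a,.082))[0]-cb(*w)] if i in(1,2) else proj(T,tp(p,*a,.082))[0]-ca(*q) for i,(a,q,w) in enumerate(zip(A,top,sd))])
t=least_squares(g,[.5,-.1,0]);print(t.x.round(4),t.fun.round(1))
b=s.x;d=t.x[:2]-b[:2];c,q=np.cos(b[2]),np.sin(b[2]);print('tin in board',d@[c,q],d@[-q,c])
for n,(u,v,z) in dict(g1=(384,212,.104),g2=(608,285,.104),g3=(626,366,.104),y1=(490,262,.08),y2=(507,418,.08),pot=(165,302,.1)).items(): print(n,ray(T,u/1.5625,v/1.5625,z).round(3))
E
```

```text
[0.4991 0.0607 0.035  0.5768] [[-0.3 -1.3 -0.7 -0.2]
 [-0.1 -0.1 -1.3  0.1]
 [ 0.7 -0.6  0.2 -1. ]
 [-0.   0.1 -1.3 -0. ]
 [ 0.3 -0.6  0.   0.1]]
[[0.5714, -0.1085, 0.082], [0.5711, -0.0118, 0.082], [0.4759, -0.0121, 0.082], [0.4763, -0.1083, 0.082]]
[ 0.524  -0.0601 -0.0025] [-0.1 -0.2  0.2 -0.4 -0.3  0.  -0.  -0.1 -0.2  0.1 -0.1  0.1]
tin in board 0.020657268835445667 -0.12164796127722831
g1 [0.763 0.022 0.104]
g2 [ 0.628 -0.391  0.104]
g3 [ 0.479 -0.421  0.104]
y1 [ 0.673 -0.178  0.08 ]
y2 [ 0.382 -0.208  0.08 ]
pot [0.594 0.429 0.1  ]
```

Blue tin confirmed, with its latch on the -x side. Estimates:
- **Board:** at (0.499, 0.061), yaw 0.035, leaf angle 0.58.
- **Tin:** at (0.524, -0.060), which is board y = -0.122.

The pushing lane is free. I'm moving above the gap between spine and tin.

Request:
apply_moves(moves=[[[-26,-36,0,-7.3],[-21,-39,0,-7.3],[-16,-42,0,-7.3],[-11,-43,0,-7.3],[-5,-44,0,-7.3],[1,-45,0,-7.3],[6,-44,0,-7.3],[12,-43,0,-7.3],[17,-41,0,-7.3],[22,-39,0,-7.3]]], hand=0)

```text
clock: 1.1
eef_pos: [0.4131, -0.1095, 0.2128]
tool_rot: [1.0, 0.017, -0.002, -0.002]
ft_force: [0.6, -0.1, -0.6]
grip_width: 0.0425
```

Request:
apply_moves(moves=[[[23,-26,0,0],[23,-26,0,0],[23,-26,0,0],[23,-26,0,0],[17,-19,0,0],[5,-5,0,0],[0,0,20,0],[0,0,20,0],[0,0,0,0],[0,0,0,0]]])

```text
clock: 2.1
eef_pos: [0.5245, 0.0343, 0.168]
tool_rot: [1.0, 0.024, -0.006, -0.002]
ft_force: [-0.3, 0.0, -0.1]
grip_width: 0.0429
```

Request:
apply_moves(moves=[[[0,6,0,0.5],[0,6,0,0.5],[0,0,20,0],[0,0,20,0],[0,0,20,0],[0,0,10,0],[0,0,0,0],[0,0,0,0],[0,0,0,0],[0,0,0,0]]])

```text
clock: 3.1
eef_pos: [0.5308, 0.0165, 0.1061]
tool_rot: [1.0, 0.01, 0.003, -0.002]
ft_force: [1.2, -0.3, 1.1]
grip_width: 0.0424
```

Run:
```python
from h import *
print(telemetry.get_obs()['eef_pos'])
a=snap('top','top1')['color'][150:300,160:320];b=snap('side','side1')['color'][90:240,160:300]
r=lambda i:cv2.resize(i[:,:,::-1],(400,400),interpolation=cv2.INTER_CUBIC)
cv2.imwrite('pics/m1.png',np.hstack([r(a),r(b)]))
```

```text
[0.53077906 0.01646009 0.10613972]
```

View pics/m1.png

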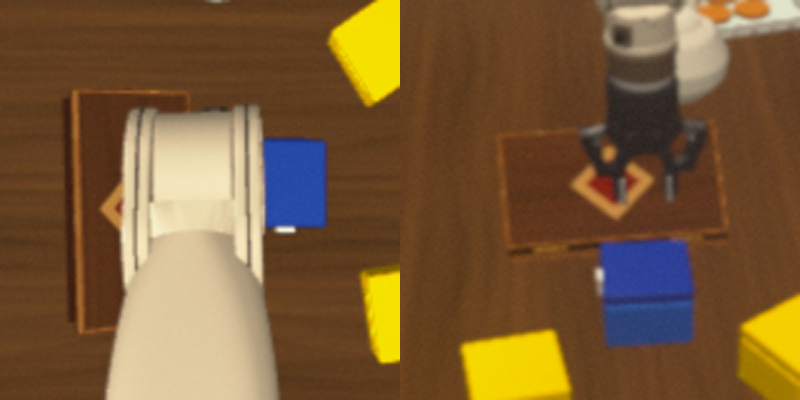

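The fingers (at 645,185 in the picture) hang over the gap, centred on the tin, and the tin is unmoved. I'm lowering into the gap.

Request:
apply_moves(moves=[[[-3,-2,0,0],[-2,-2,10,0],[0,0,12,0],[0,0,12,0],[0,0,12,0],[0,0,8,0],[0,0,5,0],[0,0,0,0],[0,0,0,0],[0,0,0,0]]])

```text
clock: 4.2
eef_pos: [0.524, 0.0217, 0.0409]
tool_rot: [1.0, 0.011, 0.002, -0.001]
ft_force: [-0.1, 0.2, 0.2]
grip_width: 0.0427
```

Request:
apply_moves(moves=[[[0,8,0,0],[0,8,0,0],[0,6,0,0],[0,6,0,0],[0,6,0,0],[0,6,0,0],[0,6,0,0],[0,6,0,0],[0,6,0,0],[0,6,0,0]]])

```text
clock: 5.2
eef_pos: [0.5269, -0.0451, 0.0425]
tool_rot: [1.0, 0.012, 0.004, -0.004]
ft_force: [0.6, 3.8, 1.0]
grip_width: 0.0429
```

Request:
apply_moves(moves=[[[0,6,0,0],[0,6,0,0],[0,6,0,0],[0,6,0,0],[0,6,0,0],[0,6,0,0],[0,5,0,0],[0,3,0,0],[0,1,0,0],[0,0,0,0]]])

```text
clock: 6.2
eef_pos: [0.528, -0.0947, 0.0422]
tool_rot: [1.0, 0.012, 0.004, -0.005]
ft_force: [0.3, 3.3, 1.2]
grip_width: 0.0427
```

Run:
```python
from h import *
for n in ('top','side'):
    c=snap(n,n+'2'); i=c['color'].astype(int); m=((i[:,:,2]>90)&(i[:,:,0]<60)&(i[:,:,2]>i[:,:,1]*1.8)).astype(np.uint8)
    k,_,st,ce=cv2.connectedComponentsWithStats(m); j=1+np.argmax(st[1:,4]); print(n,st[j],ce[j])
    x,y,w,h,_=st[j]
    if n=='top': print(ray(c,x+w-.5,y+h/2,.082),ray(c,x-.5,y+h/2,.082))
b=c['color'][120:270,170:320]
cv2.imwrite('pics/m2.png',cv2.resize(b[:,:,::-1],(600,600),interpolation=cv2.INTER_CUBIC))
```

```text
Traceback (most recent call last):
ValueError: attempt to get argmax of an empty sequence
```

The arm hides the tin from above. I'm backing off and rising, then I'll measure.

Request:
apply_moves(moves=[[[0,-6,0,0],[0,-10,0,0],[0,-12,0,0],[0,0,-15,0],[0,0,-30,0],[0,0,-40,0],[0,0,-40,0],[0,-40,-20,0],[0,-45,0,0],[0,-45,0,0]]], hand=-1)

```text
clock: 7.25
eef_pos: [0.522, 0.0675, 0.1922]
tool_rot: [1.0, 0.008, 0.002, -0.001]
ft_force: [0.6, -0.1, 0.2]
grip_width: 0.0003
```

Run:
```python
from h import *
print(telemetry.get_obs()['eef_pos'])
for n in ('top','side'):
    c=snap(n,n+'3'); i=c['color'].astype(int); m=((i[:,:,2]>90)&(i[:,:,0]<70)&(i[:,:,2]>i[:,:,1]*1.8)).astype(np.uint8)
    k,_,st,ce=cv2.connectedComponentsWithStats(m)
    for j in range(1,k):
        if st[j,4]<50: continue
        print(n,st[j],ce[j]); x,y,w,h,_=st[j]
        if n=='top': print(ray(c,x+w-.5,y+h/2,.082),ray(c,x-.5,y+h/2,.082))
b=c['color'][110:260,170:320]
a=np.load('pics/top3.npz')['color'][150:300,180:330]
cv2.imwrite('pics/m2.png',np.hstack([cv2.resize(q[:,:,::-1],(400,400),interpolation=cv2.INTER_CUBIC) for q in (a,b)]))
```

```text
[0.52200246 0.06752464 0.19222204]
top [ 289  201   34   33 1098] [305.65846995 216.89617486]
[ 0.5263063  -0.20267692  0.082     ] [ 0.52599253 -0.10344532  0.082     ]
side [233 200  34  33 819] [249.72649573 213.69352869]
```

View pics/m2.png

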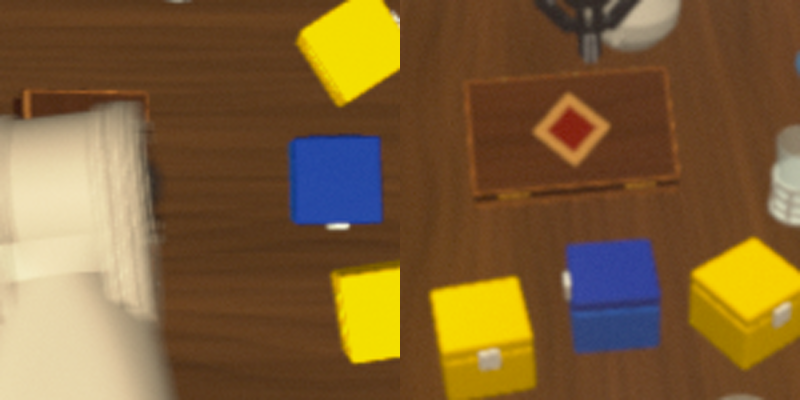

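The tin (at 337,182 in the picture) stands upright at world (0.526, -0.153), board y ≈ -0.215, about 16 mm clear. The leaf is unmoved. I'm moving to the free-edge side.

Request:
apply_moves(moves=[[[-5,-25,0,-0.5],[-5,-30,0,-0.5],[-5,-30,0,0],[-5,-30,0,0],[-4,-20,0,0],[-2,-10,0,0],[0,-3,0,0],[0,0,0,0],[0,0,0,0],[0,0,0,0]]])

```text
clock: 8.35
eef_pos: [0.4864, 0.2231, 0.1902]
tool_rot: [1.0, 0.023, 0.002, 0.002]
ft_force: [0.1, 0.1, 0.8]
grip_width: -0.0002
```

Request:
apply_moves(moves=[[[4,0,10,0],[3,0,18,0],[0,0,20,0],[0,0,20,0],[0,0,15,0],[0,0,8,0],[0,0,0,0],[0,4,0,0],[0,4,0,0],[0,0,0,0]]])

```text
clock: 9.35
eef_pos: [0.4986, 0.2092, 0.0944]
tool_rot: [1.0, 0.019, 0.003, 0.002]
ft_force: [-0.5, 0.2, -0.3]
grip_width: 0.0001
```

Run:
```python
from h import *
print(telemetry.get_obs()['eef_pos'])
b=snap('side','side4')['color'][80:200,180:300]
a=snap('wrist','wr4')['color']
cv2.imwrite('pics/m3.png',np.hstack([cv2.resize(q[:,:,::-1],(400,400),interpolation=cv2.INTER_CUBIC) for q in (a,b)]))
```

```text
[0.49860088 0.20920969 0.09443069]
```

View pics/m3.png

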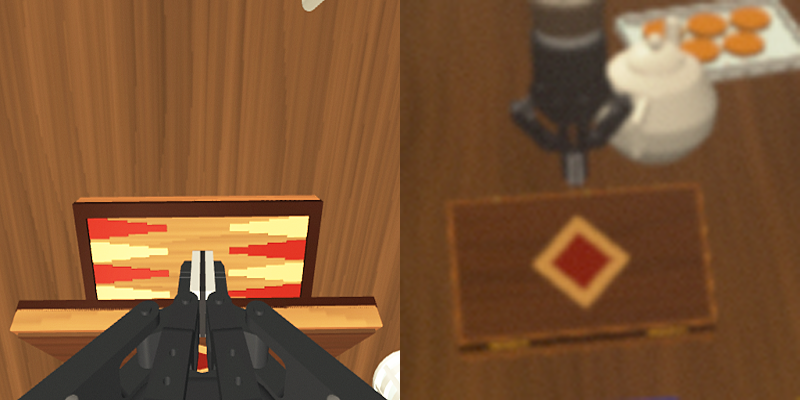

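The wrist view shows the fingertips at (203,255), on the +y side of the leaf's free edge (row 310) and below it. I'm starting the arc push.

Request:
apply_moves(moves=[[[-3,6,0,0],[0,6,0,0],[0,5,-4,0],[0,7,-9,0],[0,8,-9,0],[0,8,-8,0],[0,9,-8,0],[0,10,-7,0],[0,0,0,0],[0,0,0,0]]])

```text
clock: 10.45
eef_pos: [0.4989, 0.1451, 0.1467]
tool_rot: [1.0, 0.018, 0.006, 0.001]
ft_force: [-0.2, -1.1, -0.2]
grip_width: 0.0003
```

Run:
```python
from h import *
o=telemetry.get_obs();print(o['eef_pos'],o['ft_force'])
b=snap('side','side5')['color'][80:200,180:300]
a=snap('wrist','wr5')['color']
cv2.imwrite('pics/m4.png',np.hstack([cv2.resize(q[:,:,::-1],(400,400),interpolation=cv2.INTER_CUBIC) for q in (a,b)]))
```

```text
[0.49893119 0.14510271 0.14674704] [-0.24088447 -1.05285195 -0.15520043]
```

View pics/m4.png

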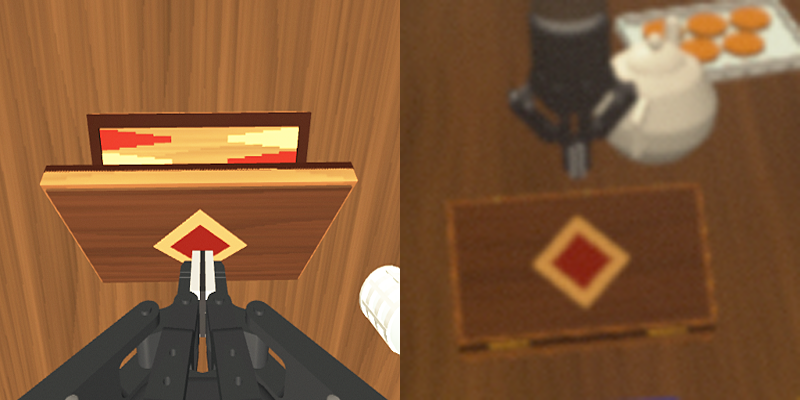

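The fingertips passed over the leaf edge, at (203,255) above the leaf, and the leaf has not moved. My fit of 0.577 was also below the stated range, so I'm refining it with the wrist view.

Run:
```python
from fit import *
W=dict(np.load('pics/wr5.npz'));W4=dict(np.load('pics/wr4.npz'))
ca=lambda u,v:(183-.4+u/5,175-.4+v/5)
cb=lambda u,v:(187-.4+u/5,130-.4+v/5)
w=lambda u,v:(u*1.28,v*.96)
low=lambda p,x,y,z:leafpt([p[0],p[1],p[2],0],x,y,z-.018)
obs=[(T,(.126,.146,.02),ca(45,53)),(S,(.126,.146,.02),cb(413,33)),(T,(-.126,.146,.02),ca(53,492)),(S,(-.126,.146,.02),cb(47,57)),(T,(.126,.004,.02),ca(258,55)),(S,(.126,.004,.02),cb(432,233)),(T,(-.126,.004,.02),ca(273,466)),(S,(-.126,.004,.02),cb(62,258)),
(W,(-.13,.15,0),w(47,167)),(W,(.13,.15,0),w(353,163)),(W,(-.13,.15,.018),w(40,183)),(W,(.13,.15,.018),w(357,182)),(W,(-.13,0,.018),w(103,281)),(W,(.13,0,.018),w(300,280)),
(W4,(-.13,.15,.018),w(10,331)),(W4,(.13,.15,.018),w(382,328)),(W4,(-.13,.15,0),w(18,303)),(W4,(.13,.15,0),w(374,298))]
lo=[(W,(-.13,.15,.018),w(88,113)),(W,(.13,.15,.018),w(311,111)),(W4,(-.13,.15,.018),w(74,203)),(W4,(.13,.15,.018),w(321,200))]
f=lambda p:np.concatenate([proj(c,leafpt(p,*q))[0]-t for c,q,t in obs]+[proj(c,low(p,*q))[0]-t for c,q,t in lo])
s=least_squares(f,[.5,.06,.035,.7],loss='soft_l1');print(s.x.round(4));print(f(s.x).reshape(-1,2).round(1).tolist())
p=s.x;np.save('board.npy',p);print('edge',np.round(leafpt(p,0,.15,0),4),np.round(leafpt(p,0,.15,.018),4))
for c,t in((W4,[.4986,.2092,.0944]),(W,[.4989,.1451,.1467])):
    print('tip px',[(proj(c,np.array(t)-[0,dy,.017])[0]/[1.28,.96]).round(0) for dy in(-.011,0,.011)])
```

```text
[0.5022 0.0641 0.042  0.5991]
[[-1.2, -2.3], [-0.0, -1.2], [-0.4, -0.9], [-0.6, -0.5], [-0.6, -1.7], [1.0, -1.7], [-0.7, -1.0], [-0.3, -0.5], [0.3, -2.9], [-2.3, -1.9], [-1.5, 2.6], [3.6, 0.3], [-1.9, 2.5], [-1.0, 0.6], [-1.9, 1.8], [4.1, 0.8], [2.9, -4.2], [-0.2, -2.8], [-1.6, 0.6], [0.8, 0.9], [-1.8, 0.3], [3.2, 1.2]]
edge [0.497  0.1879 0.1026] [0.4974 0.1778 0.1174]
tip px [array([201., 225.]), array([201., 242.]), array([200., 258.])]
tip px [array([201., 225.]), array([201., 242.]), array([200., 258.])]
```

Request:
apply_moves(moves=[[[0,-15,-10,0],[0,-30,0,0],[0,-25,0,0],[-1,-10,0,0],[0,0,0,0],[0,0,20,0],[0,0,20,0],[0,0,20,0],[0,0,10,0],[0,0,0,0]]])

```text
clock: 11.55
eef_pos: [0.4942, 0.2317, 0.0861]
tool_rot: [1.0, 0.02, 0.006, 0.002]
ft_force: [-0.0, -0.2, -0.7]
grip_width: -0.0002
```

Run:
```python
from h import *
o=telemetry.get_obs();print(o['eef_pos'],o['ft_force'])
a=snap('wrist','wr6'); p=np.load('board.npy'); e=o['eef_pos']
for h in(-.011,-.005,0):
  for z in (.017,.007,0,-.02): print(h,z,proj(a,e-[0,h,z])[0].round(0))
cv2.imwrite('pics/m5.png',cv2.resize(a['color'][:,:,::-1],(800,600),interpolation=cv2.INTER_CUBIC))
```

```text
[0.49424214 0.23166612 0.08606108] [-0.02514488 -0.19565738 -0.6563527 ]
-0.011 0.017 [258. 216.]
-0.011 0.007 [258. 222.]
-0.011 0 [258. 228.]
-0.011 -0.02 [259. 245.]
-0.005 0.017 [258. 225.]
-0.005 0.007 [258. 232.]
-0.005 0 [258. 237.]
-0.005 -0.02 [258. 255.]
0 0.017 [257. 232.]
0 0.007 [257. 239.]
0 0 [257. 245.]
0 -0.02 [258. 264.]
```

View pics/m5.png

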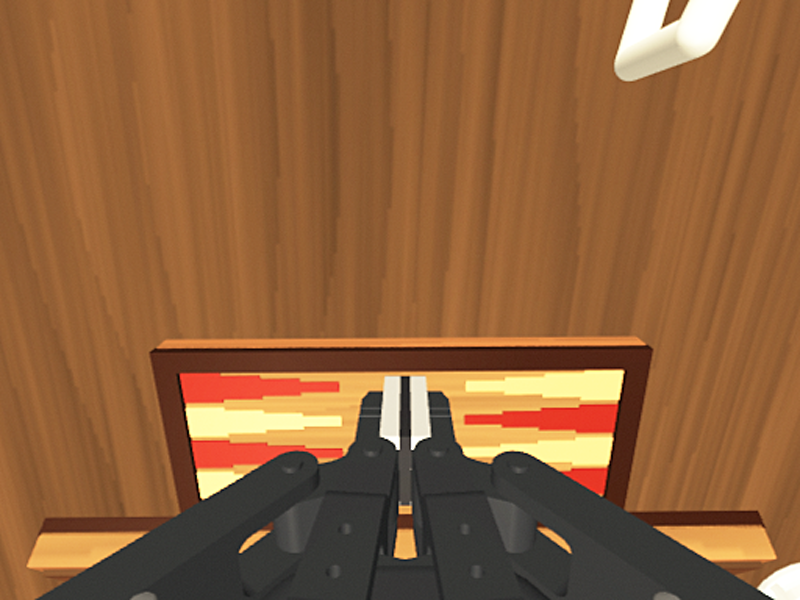

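Request:
apply_moves(moves=[[[0,0,8,0],[0,0,6,0],[0,8,0,0],[0,8,0,0],[0,5,0,0],[0,4,0,0],[0,4,0,0],[0,4,0,0],[0,0,0,0],[0,0,0,0]]])

```text
clock: 12.6
eef_pos: [0.4989, 0.1972, 0.0759]
tool_rot: [1.0, 0.019, 0.009, -0.001]
ft_force: [-0.8, 0.5, -1.6]
grip_width: 0.0003
```

Request:
apply_moves(moves=[[[0,3,0,0],[0,3,0,0],[0,3,0,0],[0,3,0,0],[0,3,0,0],[0,3,0,0],[0,0,0,0],[0,0,0,0],[0,0,0,0],[0,0,0,0]]])

```text
clock: 13.6
eef_pos: [0.4989, 0.1961, 0.0788]
tool_rot: [0.999, 0.027, 0.009, -0.018]
ft_force: [0.5, 1.4, 1.4]
grip_width: -0.0003
```

Request:
apply_moves(moves=[[[0,6,-4,0],[0,12,-8,0],[0,12,-8,0],[0,12,-4,0],[0,12,0,0],[0,12,0,0],[0,0,0,0],[0,0,0,0],[0,0,0,0],[0,0,0,0]]])

```text
clock: 14.6
eef_pos: [0.5049, 0.1546, 0.1131]
tool_rot: [0.998, 0.036, 0.015, -0.047]
ft_force: [-0.5, 1.4, 1.4]
grip_width: -0.0
```

Run:
```python
from h import *
o=telemetry.get_obs();print(o['eef_pos'],o['ft_force'],o['joint_pos'])
b=snap('side','side7')['color'][80:230,170:320]
a=snap('wrist','wr7')['color']
cv2.imwrite('pics/m6.png',np.hstack([cv2.resize(q[:,:,::-1],(400,400),interpolation=cv2.INTER_CUBIC) for q in (a,b)]))
```

```text
[0.50490641 0.15455902 0.11312727] [-0.48452047  1.40050118  1.35881187] [ 0.24507046  0.3263346  -0.16502866  1.03079705  0.08652705  1.74534078]
```

View pics/m6.png

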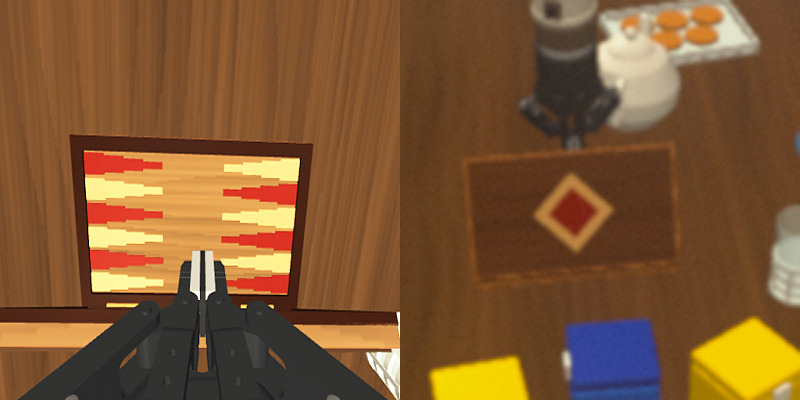

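The leaf has turned with the finger: the whole lower field is visible in the wrist view, and the back is steeper in the side view. Continuing.

Request:
apply_moves(moves=[[[0,8,-4,0],[0,10,-5,0],[0,10,-5,0],[0,10,-4,0],[0,10,-4,0],[0,10,-3,0],[0,10,-3,0],[0,0,0,0],[0,0,0,0],[0,0,0,0]]])

```text
clock: 15.7
eef_pos: [0.5077, 0.0847, 0.1347]
tool_rot: [0.998, 0.038, 0.012, -0.053]
ft_force: [-1.2, 1.8, 2.3]
grip_width: 0.0001
```

Request:
apply_moves(moves=[[[0,3,-8,0],[0,5,-10,0],[-1,8,-6,0],[-1,10,-1,0],[-1,12,0,0],[-1,12,1,0],[-1,12,2,0],[-1,12,3,0],[0,0,0,0],[0,0,0,0]]])

```text
clock: 16.7
eef_pos: [0.5065, -0.0012, 0.1457]
tool_rot: [0.998, 0.037, 0.011, -0.05]
ft_force: [-0.4, -0.2, -0.3]
grip_width: 0.0001
```

Request:
apply_moves(moves=[[[-1,10,7,0],[-1,9,9,0],[-1,8,10,0],[0,7,10,0],[0,7,10,0],[0,0,0,0],[0,0,0,0],[0,0,0,0],[0,0,0,0],[0,0,0,0]]])

```text
clock: 17.7
eef_pos: [0.5072, -0.0393, 0.0904]
tool_rot: [0.998, 0.038, 0.011, -0.05]
ft_force: [-0.2, -0.3, -0.1]
grip_width: -0.0001
```

Request:
apply_moves(moves=[[[0,1,5,0],[0,1,6,0],[0,1,6,0],[0,1,6,0],[0,1,6,0],[0,1,6,0],[0,1,6,0],[0,1,5,0],[0,1,4,0],[0,0,3,0]]])

```text
clock: 18.7
eef_pos: [0.5093, -0.0428, 0.0325]
tool_rot: [0.998, 0.038, 0.011, -0.05]
ft_force: [-0.3, 0.4, 0.1]
grip_width: 0.0002
```

Request:
apply_moves(moves=[[[0,0,3,0],[0,0,4,0],[0,0,6,0],[0,0,8,0],[0,0,8,0],[0,0,8,0],[0,0,8,0],[0,0,8,0],[0,0,8,0],[0,0,8,0]]])

```text
clock: 19.7
eef_pos: [0.5116, -0.0382, -0.014]
tool_rot: [0.998, 0.036, 0.016, -0.048]
ft_force: [-23.4, -3.0, 64.8]
grip_width: -0.0001
```

That press gave 65 N, which is firm. I'm releasing and going up to look.

Request:
apply_moves(moves=[[[0,0,-5,0],[0,0,-15,0],[0,0,-25,0],[0,0,-40,0],[0,0,-45,0],[0,-10,-45,0],[0,-40,-20,0],[0,-40,0,0],[0,-40,0,0],[0,-40,0,0]]])

```text
clock: 20.7
eef_pos: [0.4949, 0.1116, 0.2062]
tool_rot: [0.998, 0.03, 0.02, -0.048]
ft_force: [-0.2, -0.7, 0.9]
grip_width: -0.0001
```

Run:
```python
from h import *
o=telemetry.get_obs();print(o['eef_pos'],o['ft_force'])
b=snap('side','side8')['color'][90:240,170:320]
a=snap('top','top8')['color'][150:300,180:330]
cv2.imwrite('pics/m7.png',np.hstack([cv2.resize(q[:,:,::-1],(400,400),interpolation=cv2.INTER_CUBIC) for q in (a,b)]))
```

```text
[0.49494785 0.11162795 0.20619704] [-0.18957669 -0.69482915  0.87376587]
```

View pics/m7.png

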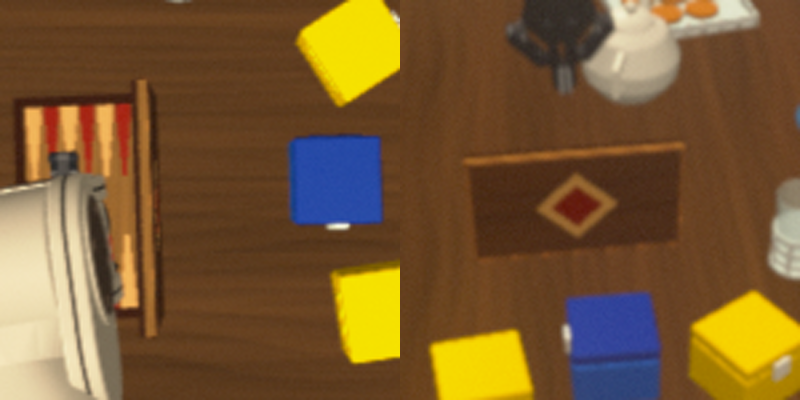

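The leaf is only about upright: its top edge is at (143,205) in the top crop. So the tips had slid over it. The press reached reported z = -0.014 on the table, which puts the effective tips about 13 mm *above* the reported TCP, not 17 mm below. I'll redo this with the hand lower.

Request:
apply_moves(moves=[[[0,0,15,0],[0,0,20,0],[0,0,20,0],[0,0,15,0],[0,0,8,0],[0,0,3,0],[0,0,0,0],[0,8,0,0],[0,8,0,0],[0,0,0,0]]])

```text
clock: 21.8
eef_pos: [0.5001, 0.1048, 0.1202]
tool_rot: [0.998, 0.035, 0.02, -0.048]
ft_force: [-0.5, -0.1, 0.3]
grip_width: -0.0
```

```bash
cat > ang.py <<'E'
from fit import *
# leaf top edge in the side view: brightest wood line column profile; compare with predicted rows for each angle
def pred(c,p,a): 
    q=[*p[:3],a]; return [proj(c,leafpt(q,0.06,*k))[0].round(1).tolist() for k in((.15,0),(.15,.018),(0,.018))]
E
python3 - <<'E'
from ang import *
o=telemetry.get_obs();print(o['eef_pos'],o['ft_force'])
p=np.load('board.npy')
c=dict(np.load('pics/side8.npz'));t=dict(np.load('pics/top8.npz'))
for a in(1.4,1.5,1.6,1.7,1.8): print(a,pred(c,p,a),pred(t,p,a))
u=int(pred(c,p,1.6)[0][0]);print('side col',u,[tuple(c['color'][v,u]) for v in range(136,160)])
v=int(pred(t,p,1.6)[0][1]);print('top row',v,[(k,*t['color'][v,k]) for k in range(224,244)])
E
```

```text
[0.50011581 0.10481897 0.12022664] [-0.47880341 -0.12973366  0.33870538]
1.4 [[253.1, 138.6], [253.8, 140.9], [254.9, 181.6]] [[218.4, 204.2], [224.8, 203.9], [237.9, 205.5]]
1.5 [[253.7, 140.8], [254.4, 143.7], [254.9, 182.0]] [[223.8, 204.0], [230.4, 203.7], [238.0, 205.5]]
1.6 [[254.3, 143.4], [255.0, 146.8], [254.9, 182.4]] [[229.3, 203.7], [236.0, 203.5], [238.1, 205.5]]
1.7 [[254.9, 146.4], [255.6, 150.4], [254.9, 182.8]] [[234.9, 203.5], [241.5, 203.3], [238.1, 205.5]]
1.8 [[255.5, 149.9], [256.3, 154.3], [254.9, 183.2]] [[240.4, 203.4], [246.9, 203.2], [238.0, 205.6]]
side col 254 [(np.uint8(103), np.uint8(64), np.uint8(36)), (np.uint8(102), np.uint8(65), np.uint8(36)), (np.uint8(103), np.uint8(64), np.uint8(35)), (np.uint8(104), np.uint8(67), np.uint8(37)), (np.uint8(101), np.uint8(62), np.uint8(36)), (np.uint8(101), np.uint8(63), np.uint8(33)), (np.uint8(100), np.uint8(62), np.uint8(31)), (np.uint8(96), np.uint8(62), np.uint8(34)), (np.uint8(114), np.uint8(68), np.uint8(34)), (np.uint8(146), np.uint8(91), np.uint8(37)), (np.uint8(153), np.uint8(93), np.uint8(40)), (np.uint8
[... 873 characters left out ...]
)), (230, np.uint8(81), np.uint8(48), np.uint8(26)), (231, np.uint8(89), np.uint8(53), np.uint8(27)), (232, np.uint8(132), np.uint8(85), np.uint8(40)), (233, np.uint8(162), np.uint8(107), np.uint8(47)), (234, np.uint8(168), np.uint8(113), np.uint8(50)), (235, np.uint8(154), np.uint8(103), np.uint8(44)), (236, np.uint8(81), np.uint8(52), np.uint8(27)), (237, np.uint8(55), np.uint8(30), np.uint8(15)), (238, np.uint8(64), np.uint8(37), np.uint8(20)), (239, np.uint8(85), np.uint8(54), np.uint8(29)), (240, np.uint8(101), np.uint8(66), np.uint8(35)), (241, np.uint8(101), np.uint8(66), np.uint8(32)), (242, np.uint8(100), np.uint8(64), np.uint8(33)), (243, np.uint8(102), np.uint8(65), np.uint8(33))]
```

The leaf is at about 1.6 rad. I'm pushing with the tips about 30 mm below its top edge.

Request:
apply_moves(moves=[[[-1,8,0,0],[-1,8,0,0],[0,8,0,0],[-1,8,0,0],[0,9,0,0],[-1,9,0,0],[0,9,0,0],[-1,9,0,0],[0,0,0,0],[0,0,0,0]]])

```text
clock: 22.8
eef_pos: [0.5011, 0.0319, 0.1141]
tool_rot: [0.998, 0.035, 0.022, -0.05]
ft_force: [0.8, 3.6, -0.6]
grip_width: -0.0
```

```bash
cat > look.py <<'E'
import sys
from ang import *
n=sys.argv[1]; A=[float(x) for x in sys.argv[2:]]
o=telemetry.get_obs();print(o['eef_pos'].round(4),o['ft_force'].round(1))
p=np.load('board.npy'); c=snap('side','side'+n)
for a in A:
    r=[]
    for x in(-.08,.08):
        q=[*p[:3],a]; r.append([proj(c,leafpt(q,x,*k))[0].round(0).tolist() for k in((.15,0),(.15,.018))])
    print(a,r)
for x in(-.08,.08):
    u=int(proj(c,leafpt([*p[:3],(A[0]+A[-1])/2],x,.15,0))[0][0])
    print(u,[(v,int(c['color'][v,u].sum())) for v in range(136,202,2)])
E
python3 look.py 9 1.6 1.8 2.0 2.2
```

```text
[0.5011 0.0319 0.1141] [ 0.8  3.6 -0.6]
1.6 [[[210.0, 147.0], [210.0, 150.0]], [[261.0, 143.0], [261.0, 146.0]]]
1.8 [[[211.0, 153.0], [211.0, 158.0]], [[262.0, 149.0], [263.0, 154.0]]]
2.0 [[[211.0, 161.0], [212.0, 167.0]], [[263.0, 157.0], [264.0, 162.0]]]
2.2 [[[212.0, 170.0], [213.0, 176.0]], [[264.0, 166.0], [265.0, 172.0]]]
211 [(136, 200), (138, 184), (140, 199), (142, 186), (144, 194), (146, 199), (148, 189), (150, 197), (152, 190), (154, 189), (156, 151), (158, 134), (160, 258), (162, 256), (164, 149), (166, 128), (168, 131), (170, 138), (172, 109), (174, 135), (176, 120), (178, 121), (180, 123), (182, 128), (184, 122), (186, 142), (188, 190), (190, 199), (192, 203), (194, 201), (196, 201), (198, 202), (200, 204)]
262 [(136, 207), (138, 202), (140, 203), (142, 200), (144, 202), (146, 196), (148, 196), (150, 205), (152, 158), (154, 129), (156, 264), (158, 250), (160, 155), (162, 132), (164, 131), (166, 127), (168, 127), (170, 136), (172, 132), (174, 126), (176, 140), (178, 136), (180, 129), (182, 145), (184, 198), (186, 211), (188, 211), (190, 204), (192, 221), (194, 217), (196, 213), (198, 218), (200, 257)]
```

Request:
apply_moves(moves=[[[-1,10,3,0],[-1,10,4,0],[-1,10,5,0],[-1,9,6,0],[-1,9,7,0],[0,0,0,0],[0,0,0,0],[0,0,0,0],[0,0,0,0],[0,0,0,0]]])

```text
clock: 23.85
eef_pos: [0.5009, -0.0174, 0.0819]
tool_rot: [0.998, 0.035, 0.022, -0.05]
ft_force: [-0.7, 1.1, 0.2]
grip_width: 0.0001
```

```bash
python3 look.py 10 2.1 2.3 2.5 2.7
```

```text
[ 0.5009 -0.0174  0.0819] [-0.7  1.1  0.2]
2.1 [[[212.0, 166.0], [212.0, 171.0]], [[264.0, 162.0], [264.0, 167.0]]]
2.3 [[[213.0, 175.0], [213.0, 181.0]], [[265.0, 171.0], [265.0, 177.0]]]
2.5 [[[214.0, 185.0], [214.0, 191.0]], [[266.0, 181.0], [266.0, 186.0]]]
2.7 [[[214.0, 195.0], [215.0, 200.0]], [[266.0, 190.0], [267.0, 196.0]]]
213 [(136, 189), (138, 182), (140, 192), (142, 189), (144, 187), (146, 180), (148, 187), (150, 187), (152, 186), (154, 181), (156, 150), (158, 154), (160, 228), (162, 310), (164, 426), (166, 313), (168, 231), (170, 362), (172, 417), (174, 281), (176, 233), (178, 399), (180, 360), (182, 197), (184, 277), (186, 217), (188, 163), (190, 177), (192, 191), (194, 189), (196, 197), (198, 190), (200, 197)]
265 [(136, 219), (138, 201), (140, 216), (142, 204), (144, 212), (146, 205), (148, 191), (150, 198), (152, 151), (154, 165), (156, 326), (158, 286), (160, 209), (162, 387), (164, 439), (166, 273), (168, 246), (170, 423), (172, 426), (174, 247), (176, 178), (178, 211), (180, 261), (182, 183), (184, 176), (186, 202), (188, 200), (190, 197), (192, 197), (194, 194), (196, 210), (198, 196), (200, 200)]
```

Request:
apply_moves(moves=[[[-1,5,7,0],[0,5,7,0],[-1,4,9,0],[0,4,9,0],[0,3,9,0],[0,2,8,0],[0,1,6,0],[0,0,0,0],[0,0,0,0],[0,0,0,0]]])

```text
clock: 24.9
eef_pos: [0.5028, -0.0389, 0.0192]
tool_rot: [0.998, 0.035, 0.022, -0.048]
ft_force: [-0.6, -0.6, 0.2]
grip_width: -0.0001
```

```bash
python3 look.py 11 2.7 2.8 2.9 3.0 3.14
```

```text
[ 0.5028 -0.0389  0.0192] [-0.6 -0.6  0.2]
2.7 [[[214.0, 195.0], [215.0, 200.0]], [[266.0, 190.0], [267.0, 196.0]]]
2.8 [[[215.0, 199.0], [215.0, 205.0]], [[266.0, 195.0], [267.0, 200.0]]]
2.9 [[[215.0, 204.0], [216.0, 209.0]], [[267.0, 199.0], [267.0, 204.0]]]
3.0 [[[215.0, 208.0], [216.0, 213.0]], [[267.0, 203.0], [267.0, 208.0]]]
3.14 [[[216.0, 213.0], [216.0, 217.0]], [[267.0, 208.0], [266.0, 213.0]]]
215 [(136, 223), (138, 206), (140, 185), (142, 197), (144, 186), (146, 195), (148, 193), (150, 196), (152, 198), (154, 193), (156, 149), (158, 169), (160, 222), (162, 328), (164, 421), (166, 301), (168, 240), (170, 369), (172, 398), (174, 276), (176, 240), (178, 365), (180, 334), (182, 284), (184, 170), (186, 361), (188, 361), (190, 242), (192, 328), (194, 419), (196, 285), (198, 268), (200, 423)]
266 [(136, 202), (138, 210), (140, 204), (142, 210), (144, 207), (146, 210), (148, 211), (150, 205), (152, 157), (154, 144), (156, 191), (158, 195), (160, 184), (162, 328), (164, 403), (166, 244), (168, 240), (170, 421), (172, 409), (174, 222), (176, 168), (178, 178), (180, 140), (182, 204), (184, 310), (186, 435), (188, 295), (190, 258), (192, 433), (194, 372), (196, 234), (198, 346), (200, 408)]
```

Request:
apply_moves(moves=[[[0,1,5,0],[0,1,5,0],[0,0,5,0],[0,0,5,0],[0,0,5,0],[0,0,5,0],[0,0,5,0],[0,0,5,0],[0,0,5,0],[0,0,5,0]]])

```text
clock: 25.95
eef_pos: [0.5041, -0.0392, 0.0]
tool_rot: [0.998, 0.032, 0.028, -0.046]
ft_force: [-16.3, -2.5, 45.9]
grip_width: 0.0004
```

A firm stop at reported z = 0.000 is 14 mm above the earlier table contact, which matches the height of the field when flat. I'm retreating upward and then aside toward the base to clear the top view.

Request:
apply_moves(moves=[[[0,0,-4,0],[0,0,-10,0],[0,0,-25,0],[0,0,-45,0],[0,0,-45,0],[0,0,-45,0],[-30,0,-20,0],[-45,0,0,0],[-45,0,0,0],[-30,0,0,0]]])

```text
clock: 26.95
eef_pos: [0.3452, -0.0669, 0.1921]
tool_rot: [0.998, 0.034, 0.03, -0.046]
ft_force: [0.5, -0.7, 1.1]
grip_width: 0.0004
```

Run:
```python
from fit import *
o=telemetry.get_obs();print(o['eef_pos'],o['ft_force'],o['clock'])
p=np.load('board.npy');out=[]
for n,sl in(('side',(slice(30,330),slice(170,400))),('top',(slice(90,300),slice(80,430)))):
    c=snap(n,n+'12'); im=c['color'][:,:,::-1].copy()
    if n=='side':
        for a in (2.95,3.05,3.14):
            print(a,[proj(c,leafpt([*p[:3],a],x,.15,k))[0].round(1).tolist() for x in(-.1,.1) for k in(0,.018)])
        for x in(-.1,.1):
            u=int(round(proj(c,leafpt([*p[:3],3.14],x,.15,0))[0][0])); print(u,[(v,int(im[v,u].sum())) for v in range(198,226)])
    out.append(cv2.resize(im[sl],(400,480) if n=='side' else (400,480),interpolation=cv2.INTER_CUBIC))
cv2.imwrite('pics/m8.png',np.hstack(out))
# glasses/pot difference against the start
for n in('top','side'):
    d=np.abs(np.load(f'pics/{n}0.npz')['color'].astype(int)-np.load(f'pics/{n}12.npz')['color'].astype(int)).max(2)
    if n=='top':
        for k,(u,v) in dict(g1=(384,212),g2=(608,285),g3=(626,366),pot=(165,302)).items():
            u=int(u/1.5625);v=int(v/1.5625);print(k,(d[v-22:v+22,u-25:u+25]>40).sum())
```

```text
[ 0.34516251 -0.06689496  0.19205376] [ 0.49797754 -0.71992766  1.13161814] 26.95
2.95 [[208.8, 206.4], [209.2, 211.3], [272.9, 200.7], [273.0, 205.6]]
3.05 [[209.1, 210.3], [209.5, 214.9], [272.9, 204.6], [272.9, 209.1]]
3.14 [[209.4, 213.6], [209.8, 217.8], [272.8, 207.9], [272.7, 212.0]]
209 [(198, 416), (199, 322), (200, 259), (201, 230), (202, 255), (203, 335), (204, 429), (205, 463), (206, 457), (207, 397), (208, 324), (209, 241), (210, 215), (211, 184), (212, 174), (213, 193), (214, 307), (215, 413), (216, 444), (217, 453), (218, 450), (219, 450), (220, 451), (221, 449), (222, 451), (223, 452), (224, 449), (225, 452)]
273 [(198, 306), (199, 234), (200, 218), (201, 252), (202, 355), (203, 430), (204, 447), (205, 421), (206, 292), (207, 177), (208, 116), (209, 140), (210, 192), (211, 208), (212, 210), (213, 198), (214, 189), (215, 196), (216, 192), (217, 198), (218, 199), (219, 195), (220, 202), (221, 196), (222, 201), (223, 191), (224, 202), (225, 198)]
g1 0
g2 0
g3 0
pot 0
```

View pics/m8.png

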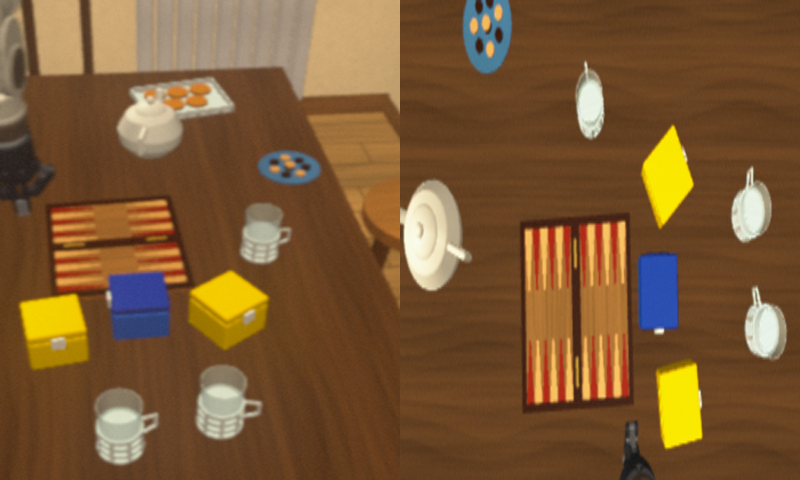

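```bash
python3 -c "
from workcell import workorder; print(workorder.job_done())"
```

```text
the job is handed in; nothing more can be done
None
```

I handed the job in at about 27 s. The tin is clear, the leaf is open flat, and the hand is parked above the table; no verdict was reported.

- **Tin:** I pushed it upright with the half-open fingertips to about board y = -0.215. That leaves about 16 mm to the open leaf, slightly under the 2 cm asked for but past the 203 mm line. I measured this after the push. In the last picture it stands upright and clear of the leaf.
- **Leaf:** I turned it by its edge and playing side, then pressed it down with about 46 N to a firm stop. The stop was 14 mm above an earlier touch on the table, which is the height of the field when flat. The side view also fits about 3.14 rad rather than 3.05.
- **Bystanders:** the image patches around the three glasses and the teapot are unchanged from the start.

Three things went wrong or disagreed:
- **Angle fit:** the first estimate of the leaf angle was 0.577 rad, just below the stated range. The refit gave 0.60.
- **Fingertip position:** contacts suggest the shut fingertips sit about 13 mm above the reported TCP, not 17 mm ahead of it. Because of this, the tips slid over the leaf edge twice before I corrected for it.
- **Stray press:** the second slip put the fingers down on the outer side of the leaf, where I pressed about 65 N, as I read it onto the table. I saw no sign of the leaf being pushed back, but I could not measure the force on its outer side.

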